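# Re-order the canister tray

### The job

Tidy the canister tray: the two taller canisters belong side by side along the back (away from you) and the low one in the front right place, on the hob's side, so that the front left place is left empty. They are full and too broad to pick up, so slide each in turn into the place that is free, gently but fully home against the rim it slides towards, without lifting or tipping any. Leave the other things on the worktop where they are.

Things in the scene. Friction and masses are not known exactly. Their poses are not given: they have to be found in the camera images.
- tray: fixed wooden tray, 190 x 190 mm outside, 174 x 174 mm inside (2 x 2 places for the 84 mm canisters, 6 mm play), rim 8 mm thick. Origin: centre of its underside, on the worktop; x to the back (away from the robot), y to the left seen from the robot. Inner floor 12 mm, rim top 24 mm above the worktop. A canister touches a rim with its centre 45 mm from the tray's centre line.
- tall: the tallest canister: square white ceramic, 84 x 84 mm, upright edges rounded 10 mm, 146 mm tall with its flat wooden lid (flush, fixed, no grip), about 0.6 kg (varies 30 %), loose; tips over the rim if pushed high or hard. Origin: centre of its underside; z up, x and y along its sides. Starts back right or front right (back left is empty).
- medium: the middle canister: square white ceramic, 84 x 84 mm, upright edges rounded 10 mm, 124 mm tall with its flat wooden lid (flush, fixed, no grip), about 0.5 kg (varies 30 %), loose; tips over the rim if pushed high or hard. Origin: centre of its underside; z up, x and y along its sides. Starts back right or front right, where the tall one is not.
- low: the low canister: square white ceramic, 84 x 84 mm, upright edges rounded 10 mm, 58 mm tall with its flat wooden lid (flush, fixed, no grip), about 0.4 kg (varies 30 %), loose; tips over the rim if pushed high or hard. Origin: centre of its underside; z up, x and y along its sides. Starts front left.
- pot_lid: bystander: round aluminium pot lid lying right of the tray, 180 mm across, 50 mm high with its black knob. Origin: centre of its underside.
- ramekin: bystander: white ceramic ramekin standing left of the tray, 90 mm across, 48 mm high. Origin: centre of its underside.
- jar: bystander: squat glass jar with a steel lid standing behind the tray, 96 mm across, 86 mm high. Origin: centre of its underside.
- tongs: bystander: steel tongs lying behind the tray, 245 mm long along their x, about 60 mm wide, 22 mm high. Origin: middle of their length, on the worktop.
- spatula: bystander: blue silicone spatula lying left of the tray beyond the ramekin, 270 mm long along its x, 55 mm wide, 12 mm high. Origin: middle of its length, on the worktop.
- mug: bystander: blue mug standing behind the tray to the left, 82 mm across without its handle, 92 mm high. Origin: centre of its underside.
Not all that is in view belongs to the job. Leave any purple or turquoise look-alike of the low alone.

How it is judged:
At the end, for the whole second after the job is handed in: The two taller canisters stand at the back (either way round), the left one within 3 mm of the left rim, the right one within 3 mm of the back rim; the low one stands front right within 3 mm of the right rim, front left empty; all flat on the tray and at rest (((y of tall in the frame of tray above 0.042 m and x of tall in the frame of tray above 0.034 m and x of medium in the frame of tray above 0.042 m and y of medium in the frame of tray below -0.034 m) or (y of medium in the frame of tray above 0.042 m and x of medium in the frame of tray above 0.034 m and x of tall in the frame of tray above 0.042 m and y of tall in the frame of tray below -0.034 m)) and y of low in the frame of tray below -0.042 m and x of low in the frame of tray below -0.034 m and angle between each of tall, medium, low's own z axis and vertical below 0.03 rad and linear speed of each of tall, medium, low below 0.01 m/s and z of each of tall, medium, low in the frame of tray below 0.017 m); the robot touches nothing.
It fails at once if a canister is tipped (more than 0.17 rad) (angle between any of tall, medium, low's own z axis and vertical above 0.17 rad).
It fails at once if a canister is lifted more than 12 mm off the tray's floor (z of any of tall, medium, low in the frame of tray above 0.024 m).
It fails at once if a canister is pushed harder than 40 N (contact force between the fingers and tall above 40 N or contact force between the fingers and medium above 40 N or contact force between the fingers and low above 40 N).
It fails at once if another thing on the worktop is moved by more than 30 mm (distance of any of pot_lid, ramekin, jar, tongs, spatula, mug from where it was at the start of the episode above 0.03 m).
It also fails if it takes over 72 s, if anything falls off the work surface, if the arm or the gripper's body presses on something with over 40 N, if the wrist force passes 120 N, or if a joint passes its speed limit or range.

### The arm

A 6-joint arm with a two-finger parallel gripper is mounted at the origin on the work surface. World frame = base frame: x ahead of the robot, y to its left, z up, the work surface at z = 0. Lengths are in m, angles in rad, forces in N, time in s.
With the tool pointing down it reaches from about 0.375 to 0.9 m from the base axis. Payload 3.1 kg.
Tool frame: the origin (TCP) lies between the finger pads; the fingertips stand 22 mm ahead of it and the grasp point (between the pads) lies 3 mm ahead of it; z points along the fingers, y is the line along which they close (so a half turn about z gives the same grasp; the last joint's range is limited). The gripper opens to 87 mm and grips with 3 to 60 N. Pads are 19 mm wide; open, the fingers measure 117 mm over their backs; the gripper's body (75 mm by 190 mm) begins 51 mm behind the grasp point.
Start: joints at [-1.401, 0.527, 1.433, -0, 1.181, -0.178], TCP at [0.213, -0.588, 0.206] pointing down, gripper open.
Joint ranges: [-3.08, 3.08], [-0.75, 2.2], [0.22, 2.44], [-1.43, 4.57], [0, 2.65], [-2.85, 2.85]. Speed limits (rad/s): [2.79, 2.79, 3.14, 3.14, 3.14, 3.14].

### API

Orientations are given as a unit quaternion [x, y, z, w].
In Python, from rig import get_obs, camera, get_calibration, hand_in, cut_out gives the robot as it stands.
- The arm moves only by the shell command python3 -m inch 'ROWS' [OPENING] [FORCE]. ROWS is JSON, one flat list of numbers, 6 for each row, row after row: the shift along the tool's x, y, z scaled (see below), then the turn, a rotation vector about the tool's x, y, z scaled (see below). A call has 1 to 20 rows; each row is the pose to reach, as a shift and turn from the pose commanded when the call began, along the tool's axes at that moment; what a row does not reach only later rows make up. The controller multiplies each number of a shift by 0.08 m and each number of a turn by 90 degrees. A row lasts 1/12 s, in which the tool goes at most 41.7 mm and 7.16 degrees, less where a joint would pass 70% of its speed; a pose out of reach is approached as far as the arm can. A call with a number of a shift or a turn outside -1 to 1 is refused whole. A call with a gripper value outside its range is refused whole. OPENING is the finger opening in mm, from 0 to 87, set as the call begins (- or left out, the last holds). The fingers move at their own pace and stop on an object; FORCE is the grip in N (left out, the last holds). Time passes only in rows, so rows that repeat a pose let the fingers close. It gives the time, the measured TCP pose, the force, the opening and the grip force at its end, in the units of the state.
- get_obs(): the state, without advancing time (a new reading comes with each control period).
- camera(name): name is "scene" or "top" or "wrist"; returns the picture (384x512x3 uint8, red, green, blue); there is no depth.
- get_calibration(name): a dict with "vertical_fov" (degrees; the focal length in pixels is half the picture's height over the tangent of half this angle, whatever the lens; pixels are square), "cx", "cy" (the principal point, pixels), "D" ([k1, k2, p1, p2, k3] as OpenCV has them; the pictures are not rectified), "T" (4x4, takes a point from camera to world coordinates). Camera axes: x right, y down, z forward; pixel columns grow to the right and rows downward; lengths in m; the calibration is good to about 2 mm. A picture is of the moment at which its call begins: read the wrist's pose just before it. get_calibration takes no time and is no camera call; for the wrist camera it gives the pose at the moment of the call.
- hand_in(): hands the job in; it is judged then, once.
Trained networks look in the newest picture that a camera, given by its name, has taken for a name from the list of things; names that differ only in an ending like _2 or _b are one class to them, and where a whole thing is asked for, a point or a joint stands for the part that bears it (a point fixed in the world has none). Each returns a list of dicts, best first, with "conf" (0 to 1); they miss things now and then, are a little off and sometimes report something else, mostly with a low value. They report only what shows in the picture. A call takes as long as a camera call. They do not tell look-alikes from the thing itself.
- cut_out(camera, thing): "region" (384x512 bool, what is visible of it) and "bbox" ([left, top, right, bottom] in pixels, round what is visible of it).
The state is a dict: "time": time; "q": joint angles; "joint_velocities": joint speeds; "joint_torque": joint torques, N m; "position": TCP position; "tool_rot": TCP orientation; "ft_force": force on the tool from outside, world axes, zero at the start; "moment": the same for the moment, N m; "grip_width": finger opening in m; "grip_force": force on a finger pad.
Only numpy, scipy, OpenCV 4.12 (cv2) and the standard library are available. Lean on these libraries where they do the work, as an engineer would, in place of code of your own. Each camera call takes 0.05 s, during which the arm holds its last target. There are 200 camera calls.

## Working session

There is one attempt and no reset: what is moved stays moved. The work goes in short steps, Python scripts to look and compute and a shell command to move; the robot and the scene stay as the last step left them, time stands still between calls to the robot, and variables do not carry over. Pictures are saved under pics/ and viewed, at most 15 in all, crops included, and the job is handed in when it is done.

```bash
mkdir -p pics; ls; python3 - <<'E'
from rig import *
import cv2,numpy as np
ims=[]
for n in ["scene","top"]:
    im=camera(n); c=get_calibration(n); print(n,c)
    cv2.imwrite(f"pics/{n}0.png",im[:,:,::-1])
    for t in ["tray","tall","medium","low","jar","tongs"]:
        print(t,[(round(r['conf'],2),list(np.round(r['bbox']))) for r in cut_out(n,t)][:3])
o=get_obs();print(o)
E
```

```text
pics
scene {'vertical_fov': 52.17792122284968, 'cx': 254.9551435546198, 'cy': 191.3004404363228, 'D': array([-0.10661462,  0.        ,  0.        ,  0.        ,  0.        ]), 'T': array([[-0.74174325,  0.5802033 , -0.33642398,  0.85951743],
       [ 0.67050536,  0.62993023, -0.39193171,  0.43888481],
       [-0.01547644, -0.51628678, -0.85627592,  0.91501022],
       [ 0.        ,  0.        ,  0.        ,  1.        ]])}
tray [(0.77, [np.float64(175.0), np.float64(195.0), np.float64(274.0), np.float64(256.0)])]
tall []
medium [(0.77, [np.float64(173.0), np.float64(177.0), np.float64(226.0), np.float64(231.0)])]
low [(0.69, [np.float64(209.0), np.float64(100.0), np.float64(236.0), np.float64(138.0)]), (0.66, [np.float64(228.0), np.float64(174.0), np.float64(270.0), np.float64(221.0)]), (0.58, [np.float64(382.0), np.float64(181.0), np.float64(422.0), np.float64(222.0)])]
jar [(0.73, [np.float64(210.0), np.float64(257.0), np.float64(252.0), np.float64(305.0)])]
tongs [(0.96, [np.float64(127.0), np.float64(231.0), np.float64(211.0), np.float64(286.0)]), (0.45, [np.float64(174.0), np.fl
[... 1366 characters left out ...]
me': 0.7, 'q': array([-1.40147378e+00,  5.27444710e-01,  1.43268646e+00, -4.52074884e-06,
        1.18136896e+00, -1.78526782e-01]), 'joint_velocities': array([ 0.0009296 , -0.00020977, -0.00128076,  0.00022135, -0.00020506,
       -0.00053327]), 'joint_torque': array([-9.28484478e-04, -4.39866185e+01, -1.76948833e+01,  6.35308656e-02,
        5.03875699e-02,  7.50856998e-06]), 'position': array([ 0.21305832, -0.58756178,  0.20628673]), 'tool_rot': array([ 9.84913045e-01,  1.73049970e-01, -2.30406570e-06,  4.62547433e-05]), 'ft_force': array([ 0.30134984, -0.2086227 ,  0.88770162]), 'moment': array([-0.00935469, -0.00743842,  0.02600173]), 'grip_force': 0.0, 'grip_width': 0.0873872271031629}
```

View pics/scene0.png

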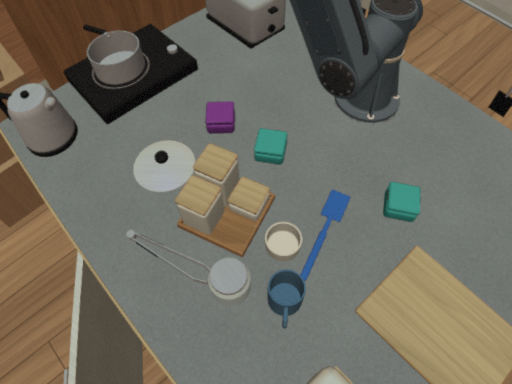

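View pics/top0.png

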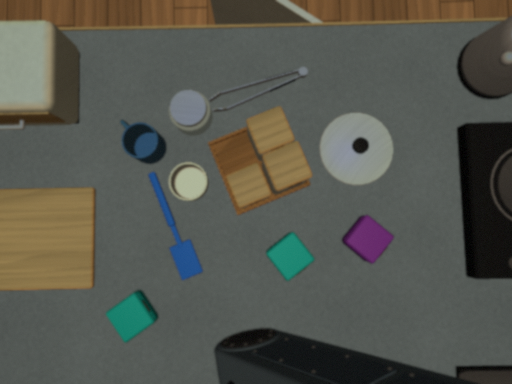

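```bash
python3 - <<'E'
import cv2,numpy as np
a=cv2.imread("pics/top0.png")[95:225,195:325]; b=cv2.imread("pics/scene0.png")[135:265,165:295]
f=lambda i:cv2.resize(i,(520,520),interpolation=cv2.INTER_CUBIC)
cv2.imwrite("pics/c1.png",cv2.resize(np.hstack([f(a),f(b)]),(800,400),interpolation=cv2.INTER_AREA))
E
```

```text
(no output)
```

View pics/c1.png

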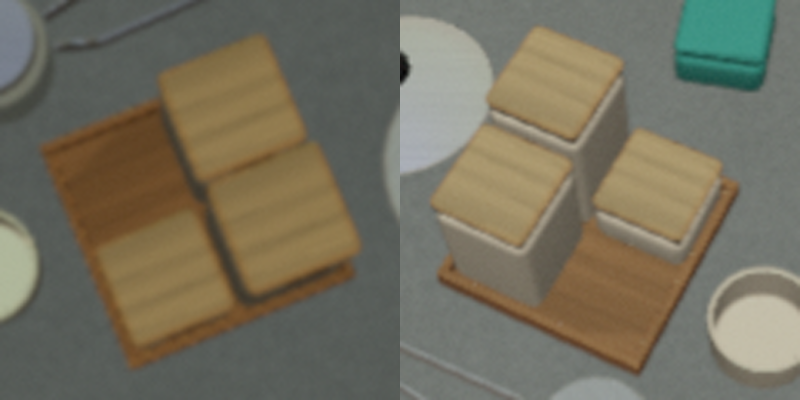

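```bash
cat > h.py <<'E'
import cv2,numpy as np
from scipy.optimize import least_squares
from scipy.spatial.transform import Rotation as R
def proj(P,c):
    T=np.linalg.inv(c["T"]); f=192/np.tan(np.radians(c["vertical_fov"]/2))
    K=np.array([[f,0,c["cx"]],[0,f,c["cy"]],[0,0,1.]])
    return cv2.projectPoints(np.array(P,float).reshape(-1,1,3),cv2.Rodrigues(T[:3,:3])[0],T[:3,3],K,np.array(c["D"],float))[0].reshape(-1,2)
def w(p,P):
    P=np.atleast_2d(np.array(P,float)); c,s=np.cos(p[2]),np.sin(p[2])
    return np.c_[p[0]+c*P[:,0]-s*P[:,1],p[1]+s*P[:,0]+c*P[:,1],P[:,2]]
E
python3 - <<'E'
from h import *
from rig import get_calibration as g
k=400/130
t=lambda l:np.array(l)/k+[195,95]-.3
s=lambda l:np.array(l)/k+[165,135]-.3
ct,cs=g("top"),g("scene")
h=.095
PT=[[h,h,.024],[-h,h,.0],[-h,-h,.024]]; PS=[[h,h,0.0],[h,-h,.024],[-h,h,.024]]
oT=t([[43,147],[135,369],[353,268]]); oS=s([[240,372],[40,274],[338,182]])
f=lambda p:np.r_[(proj(w(p,PT),ct)-oT).ravel(),(proj(w(p,PS),cs)-oS).ravel()]
r=least_squares(f,[.6,0,.4]); print(r.x,np.degrees(r.x[2]),r.fun.round(1))
p=r.x
for nb,nf in ((.158,.136),(.136,.158)):
    Q=[[.043,-.043,nb],[-.043,-.043,nf],[-.043,.043,.07]]
    print((proj(w(p,Q),ct)-t([[232,108],[283,218],[166,278]])).round(1).tolist(),(proj(w(p,Q),cs)-s([[104,186],[157,83],[258,185]])).round(1).tolist())
E
```

```text
[0.59841098 0.01789014 0.39010506] 22.351373574585395 [-1.8 -0.1 -0.2  0.4  1.7  1.3  0.3  1.7 -1.8 -0.  -0.  -1. ]
[[0.0, -3.7], [-0.7, -0.2], [0.5, -0.7]] [[-2.4, -7.4], [-0.7, 3.5], [-0.8, -2.8]]
[[-0.4, -1.2], [0.2, -1.8], [0.5, -0.7]] [[-1.1, -2.4], [-1.6, -1.8], [-0.8, -2.8]]
```

```bash
cat > st.py <<'E'
# print TCP in tray frame, and tool x yaw relative to tray
from h import *
from rig import get_obs
p=[0.5984,0.0179,0.3901]
o=get_obs(); d=o["position"]-np.array([p[0],p[1],0]); c,s=np.cos(p[2]),np.sin(p[2])
M=R.from_quat(o["tool_rot"]).as_matrix(); f=o["ft_force"]
print("t",round(o["time"],2),"tray mm",(1e3*np.array([c*d[0]+s*d[1],-s*d[0]+c*d[1],d[2]])).round(1),"yaw",round(np.degrees(np.arctan2(M[1,0],M[0,0])-p[2]),2),"tilt",M[:,2].round(3),"F tray",np.round([c*f[0]+s*f[1],-s*f[0]+c*f[1],f[2]],1),"g",round(o["grip_width"],3),"q",o["q"].round(2))
E
python3 -m inch '[0.7,-0.7,-0.5,0,0,-0.027, 1,-1,-0.5,0,0,-0.027, 1,-1,-0.5,0,0,-0.027, 1,-1,-0.5,0,0,-0.027]' 0
python3 -m inch '[0.4,-0.4,0,0,0,0, 0.8,-0.8,0,0,0,0, 1,-1,0,0,0,0]'
python3 -m inch '[0.4,-0.4,0,0,0,0, 0.8,-0.8,0,0,0,0, 1,-1,0,0,0,0]'
python3 st.py
```

```text
time: 1.03
position: [0.2633, -0.4791, 0.248]
tool_rot: [0.981, 0.196, 0.001, -0.001]
ft_force: [0.6, 0.4, 0.0]
grip_width: 0.0678
grip_force: 0.0
time: 1.28
position: [0.3049, -0.3779, 0.2462]
tool_rot: [0.981, 0.194, 0.0, -0.001]
ft_force: [0.5, 0.4, -0.6]
grip_width: 0.048
grip_force: 0.0
time: 1.53
position: [0.3484, -0.2733, 0.2463]
tool_rot: [0.981, 0.194, 0.0, -0.001]
ft_force: [0.2, 0.9, -0.1]
grip_width: 0.028
grip_force: 0.0
t 1.53 tray mm [-342.  -174.3  246.3] yaw 0.03 tilt [ 0.     0.001 -1.   ] F tray [ 0.5  0.7 -0.1] g 0.028 q [-0.92  0.23  1.82  0.    1.1   0.26]
```

```bash

python3 -m inch '[0.5,0,0,0,0,0, 1,0,0,0,0,0]'
python3 -m inch '[0.5,0,0,0,0,0, 1,0,0,0,0,0]'
python3 -m inch '[0.5,0,0,0,0,0, 1,0,0,0,0,0]'
python3 -m inch '[0.5,-0.2,0,0,0,0, 1,-0.4,0,0,0,0, 1,-0.4,0,0,0,0, 1,-0.4,0,0,0,0]'
python3 st.py; python3 - <<'E'
from rig import *; import cv2
c=get_calibration("wrist"); im=camera("wrist"); cv2.imwrite("pics/w1.png",im[:,:,::-1])
import pickle; pickle.dump(c,open("w1.pkl","wb"))
E
```

```text
time: 1.7
position: [0.4222, -0.2442, 0.2467]
tool_rot: [0.981, 0.194, -0.0, 0.0]
ft_force: [0.4, -1.4, 0.3]
grip_width: 0.0145
grip_force: 0.0
time: 1.87
position: [0.4979, -0.2147, 0.2466]
tool_rot: [0.981, 0.194, 0.0, 0.001]
ft_force: [0.5, -0.7, 0.1]
grip_width: 0.0036
grip_force: 0.0
time: 2.03
position: [0.5719, -0.1841, 0.2463]
tool_rot: [0.981, 0.194, 0.0, 0.0]
ft_force: [0.6, -0.3, 0.4]
grip_width: 0.0007
grip_force: 0.0
time: 2.37
position: [0.6333, -0.1231, 0.2456]
tool_rot: [0.981, 0.196, -0.0, 0.0]
ft_force: [-1.2, -0.7, -0.3]
grip_width: 0.0004
grip_force: 0.0
t 2.37 tray mm [ -21.3 -143.7  245.6] yaw 0.24 tilt [-0. -0. -1.] F tray [-1.4 -0.1 -0.3] g 0.0 q [-0.36  0.52  1.33 -0.    1.29  0.81]
```

View pics/w1.png

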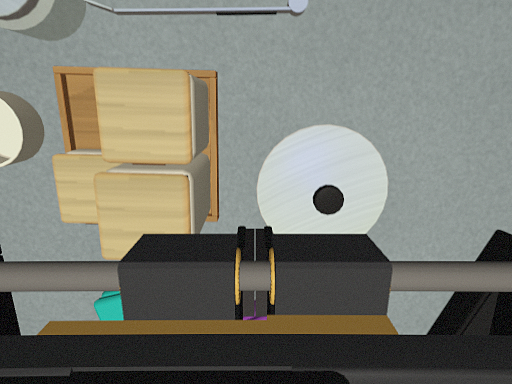

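```bash
python3 - <<'E'
from h import *; import pickle
c=pickle.load(open("w1.pkl","rb"))
h=.095
P=[[h,h,.024],[h,-h,.024],[-h,-h,.024]]; o=np.array([[54,66.5],[217,70.5],[218,221]])
f=lambda p:(proj(w(p,P),c)-o).ravel()
r=least_squares(f,[.6,0,.4]); print(r.x,np.degrees(r.x[2]),r.fun.round(1))
p=r.x
# medium lid corners back edge/right edge
for off in (-.045,-.039):
  print(off,proj(w(p,[[.042+.042,off-.042,.136],[.042-.042,off+.042,.136]]),c).round(1).tolist())
E
```

```text
[0.59794871 0.01547005 0.37382475] 21.41858041138839 [-0.5 -0.5 -0.1 -0.1  0.7  1. ]
-0.045 [[192.6, 70.1], [103.8, 166.0]]
-0.039 [[185.5, 69.9], [97.2, 165.9]]
```

```bash
sed -i 's/^p=.*/p=[0.598,0.0162,0.377]/' st.py
python3 -m inch '[0.45,-0.09,0,0,0,0.008, 0.9,-0.18,0,0,0,0.008, 0.9,-0.18,0,0,0,0.008, 0.9,-0.18,0,0,0,0.008, 0.9,-0.18,0,0,0,0.008]'
python3 st.py
```

```text
time: 2.83
position: [0.6916, -0.0858, 0.246]
tool_rot: [0.982, 0.187, -0.001, 0.0]
ft_force: [-0.5, 0.9, 0.5]
grip_width: 0.0005
grip_force: 0.0
t 2.83 tray mm [  49.5 -129.3  246. ] yaw -0.04 tilt [-0.002 -0.001 -1.   ] F tray [-0.1  1.   0.5] g 0.001 q [-0.28  0.59  1.19 -0.    1.36  0.91]
```

```bash

python3 -m inch '[0,0,0.4,0,0,0, 0,0,0.8,0,0,0, 0,0,0.93,0,0,0]'
python3 -m inch '[0,0,0.4,0,0,0, 0,0,0.8,0,0,0, 0,0,0.95,0,0,0, 0,0,0.95,0,0,0, 0,0,0.95,0,0,0]'
python3 -m inch '[0,-0.1,0,0,0,0, 0,-0.2,0,0,0,0, 0,-0.25,0,0,0,0, 0,-0.3,0,0,0,0, 0,-0.35,0,0,0,0, 0,-0.4,0,0,0,0, 0,-0.45,0,0,0,0, 0,-0.5,0,0,0,0]'
python3 st.py
```

```text
time: 3.08
position: [0.6884, -0.0853, 0.1676]
tool_rot: [0.982, 0.187, -0.004, -0.002]
ft_force: [-1.3, 1.3, -0.3]
grip_width: 0.0005
grip_force: 0.0
time: 3.5
position: [0.6928, -0.085, 0.0964]
tool_rot: [0.982, 0.187, -0.0, -0.0]
ft_force: [0.8, -0.4, 0.2]
grip_width: 0.0005
grip_force: 0.0
time: 4.17
position: [0.6805, -0.0494, 0.0979]
tool_rot: [0.982, 0.188, 0.002, 0.003]
ft_force: [0.3, -8.6, 10.1]
grip_width: 0.0003
grip_force: 4.9
t 4.17 tray mm [ 52.5 -91.3  97.9] yaw 0.1 tilt [ 0.005 -0.005 -1.   ] F tray [-2.9 -8.1 10.1] g 0.0 q [-0.23  0.72  1.37 -0.    1.04  0.96]
```

```bash
python3 - <<'E'
from rig import *; import cv2,numpy as np
a=camera("wrist"); b=camera("scene")[100:292,120:376]; 
cv2.imwrite("pics/d1.png",np.hstack([cv2.resize(a,(400,300)),cv2.resize(b,(400,300))])[:,:,::-1])
E
python3 st.py
```

```text
t 4.27 tray mm [ 52.7 -90.8  98.1] yaw 0.08 tilt [ 0.006 -0.004 -1.   ] F tray [-1.  -4.4  5.5] g 0.0 q [-0.23  0.72  1.37 -0.    1.04  0.96]
```

View pics/d1.png

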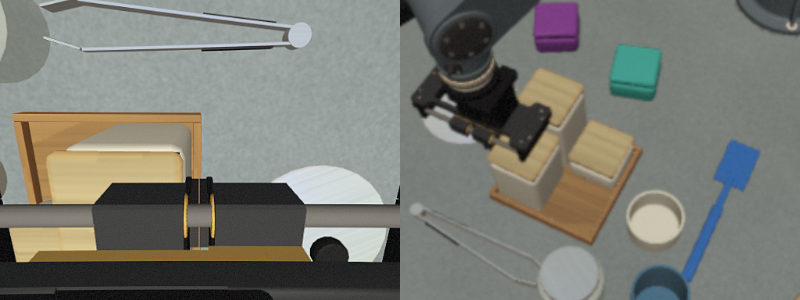

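```bash
cp pics/d1.png pics/d1b.png
python3 - <<'E'
from rig import *; import numpy as np
camera("scene"); r=cut_out("scene","medium"); print([(x['conf'],x['bbox']) for x in r][:2]); r and np.save("m0.npy",r[0]["region"])
E
python3 -m inch '[0,0.08,0,0,0,0, 0,0.15,0,0,0,0, 0,0.22,0,0,0,0, 0,0.22,0,0,0,0, 0,0.22,0,0,0,0]'
python3 st.py
python3 - <<'E'
from rig import *; import cv2,numpy as np
b=camera("scene"); r=cut_out("scene","medium"); print([(x['conf'],x['bbox']) for x in r][:2])
f=lambda i:cv2.resize(i[160:250,150:270],(400,300),interpolation=cv2.INTER_CUBIC)
a=cv2.imread("pics/scene0.png")[:,:,::-1]
a2=camera("wrist")
cv2.imwrite("pics/d2.png",np.hstack([f(b),cv2.resize(a2,(400,300))])[:,:,::-1])
E
```

```text
[(0.56, [174.3, 182.6, 226.8, 231.6])]
time: 4.78
position: [0.6844, -0.0635, 0.0952]
tool_rot: [0.982, 0.187, -0.001, -0.001]
ft_force: [0.2, -0.9, -0.1]
grip_width: 0.0006
grip_force: 0.0
t 4.78 tray mm [  50.9 -105.9   95.2] yaw -0.01 tilt [-0.001  0.001 -1.   ] F tray [-0.1 -1.  -0.1] g 0.001 q [-0.25  0.74  1.35  0.    1.05  0.94]
[(0.56, [172.9, 179.3, 225.5, 232.3])]
```

View pics/d2.png

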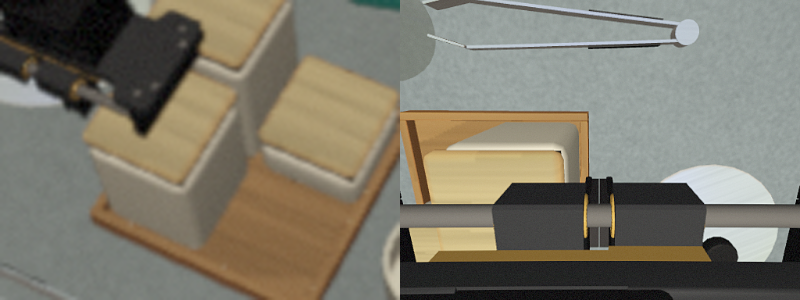

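```bash

python3 -m inch '[0,0.36,-0.3,0,0,0, 0,0.36,-0.7,0,0,0, 0,0.36,-1,0,0,0]'
python3 -m inch '[0.3,0,-0.3,0,0,-0.07, 0.65,0,-0.6,0,0,-0.14, 0.65,0,-0.6,0,0,-0.21, 0.65,0,-0.6,0,0,-0.28, 0.65,0,-0.6,0,0,-0.35, 0.65,0,-0.6,0,0,-0.42, 0.65,0,-0.6,0,0,-0.49, 0.65,0,-0.6,0,0,-0.56, 0.65,0,-0.6,0,0,-0.63, 0.65,0,-0.6,0,0,-0.7, 0.65,0,-0.6,0,0,-0.77, 0.65,0,-0.6,0,0,-0.84, 0.65,0,-0.6,0,0,-0.91, 0.65,0,-0.6,0,0,-1, 0.65,0,-0.6,0,0,-1, 0.65,0,-0.6,0,0,-1]' 87
python3 st.py
python3 -m inch '[0,0,0,0,0.07,0, 0,0,0,0,0.14,0, 0,0,0,0,0.21,0, 0,0,0,0,0.28,0, 0,0,0,0,0.35,0, 0,0,0,0,0.4,0, 0,0,0,0,0.4,0, 0,0,0,0,0.4,0]'
python3 st.py
```

```text
time: 5.18
position: [0.6961, -0.0913, 0.1772]
tool_rot: [0.982, 0.187, 0.0, 0.0]
ft_force: [0.4, 0.5, 1.6]
grip_width: 0.0008
grip_force: 0.0
time: 6.52
position: [0.7435, -0.0706, 0.2237]
tool_rot: [0.563, 0.827, -0.0, -0.0]
ft_force: [0.4, -0.6, -0.1]
grip_width: 0.0859
grip_force: 0.0
t 6.52 tray mm [ 103.3 -134.3  223.7] yaw 89.93 tilt [-0.001  0.    -1.   ] F tray [ 0.2 -0.7 -0.1] g 0.086 q [-0.24  0.69  1.06  0.    1.39 -0.62]
time: 7.18
position: [0.7434, -0.072, 0.2218]
tool_rot: [0.536, 0.786, 0.173, -0.256]
ft_force: [-1.7, -0.1, -0.3]
grip_width: 0.0869
grip_force: 0.0
t 7.18 tray mm [ 102.7 -135.5  221.8] yaw 89.74 tilt [-0.218  0.546 -0.809] F tray [-1.6  0.6 -0.3] g 0.087 q [-0.43  0.91  0.76  0.45  1.92 -0.74]
```

```bash

python3 -m inch '[-0.3,0,0.42,0,0,0, -0.61,0,0.84,0,0,0, -0.61,0,0.84,0,0,0]'
python3 -m inch '[-0.3,0,0.42,0,0,0, -0.61,0,0.84,0,0,0, -0.61,0,0.84,0,0,0, -0.61,0,0.84,0,0,0, -0.61,0,0.84,0,0,0]'
python3 st.py
python3 -m inch '[0.0405,0,0.0294,0,0,0, 0.081,0,0.0588,0,0,0, 0.1215,0,0.0882,0,0,0, 0.162,0,0.1176,0,0,0, 0.2025,0,0.147,0,0,0, 0.243,0,0.1764,0,0,0, 0.2835,0,0.2058,0,0,0, 0.324,0,0.2352,0,0,0, 0.3645,0,0.2646,0,0,0, 0.405,0,0.294,0,0,0]'
python3 st.py
```

```text
time: 7.43
position: [0.7392, -0.0681, 0.1328]
tool_rot: [0.535, 0.785, 0.17, -0.262]
ft_force: [-1.7, 1.1, -3.0]
grip_width: 0.087
grip_force: 0.0
time: 7.85
position: [0.7453, -0.0705, 0.0616]
tool_rot: [0.534, 0.788, 0.174, -0.254]
ft_force: [0.5, 0.2, 0.7]
grip_width: 0.087
grip_force: 0.0
t 7.85 tray mm [ 105.  -134.8   61.6] yaw 90.23 tilt [-0.214  0.546 -0.81 ] F tray [0.5 0.  0.7] g 0.087 q [-0.42  1.06  0.85  0.42  1.69 -0.85]
time: 8.68
position: [0.7287, -0.0333, 0.0576]
tool_rot: [0.534, 0.787, 0.174, -0.256]
ft_force: [-0.4, -0.2, -0.8]
grip_width: 0.087
grip_force: 0.0
t 8.68 tray mm [103.3 -94.1  57.6] yaw 90.03 tilt [-0.217  0.547 -0.809] F tray [-0.5 -0.  -0.8] g 0.087 q [-0.39  1.03  0.95  0.44  1.63 -0.85]
```

```bash

python3 -m inch '[0.0405,0,0.0294,0,0,0, 0.081,0,0.0588,0,0,0, 0.1215,0,0.0882,0,0,0, 0.162,0,0.1176,0,0,0]'
python3 st.py; python3 - <<'E'
from rig import *; import cv2,numpy as np
b=camera("scene"); r=cut_out("scene","medium"); print([(x['conf'],x['bbox']) for x in r][:2])
f=lambda i:cv2.resize(i[160:250,150:270],(400,300),interpolation=cv2.INTER_CUBIC)
a2=camera("wrist")
cv2.imwrite("pics/d3.png",np.hstack([f(b),cv2.resize(a2,(400,300))])[:,:,::-1])
E
```

```text
time: 9.02
position: [0.7237, -0.0197, 0.0577]
tool_rot: [0.535, 0.787, 0.173, -0.254]
ft_force: [1.5, -3.7, 1.9]
grip_width: 0.0868
grip_force: 1.8
t 9.02 tray mm [103.7 -79.7  57.7] yaw 90.07 tilt [-0.215  0.544 -0.811] F tray [-0.  -4.   1.9] g 0.087 q [-0.38  1.01  0.98  0.44  1.6  -0.85]
[(0.69, [174.8, 177.9, 224.5, 232.5])]
```

View pics/d3.png

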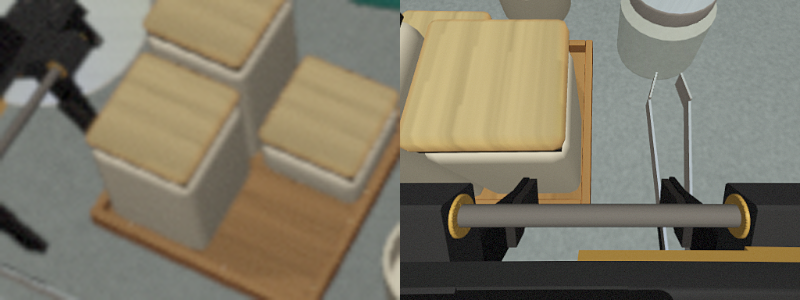

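```bash

python3 -m inch '[0.0405,0,0.0294,0,0,0, 0.081,0,0.0588,0,0,0, 0.1215,0,0.0882,0,0,0, 0.162,0,0.1176,0,0,0, 0.2025,0,0.147,0,0,0]'
python3 st.py
python3 -m inch '[0.0405,0,0.0294,0,0,0, 0.081,0,0.0588,0,0,0, 0.1215,0,0.0882,0,0,0, 0.162,0,0.1176,0,0,0, 0.2025,0,0.147,0,0,0]'
python3 st.py; python3 - <<'E'
from rig import *; import cv2,numpy as np
b=camera("scene")
f=lambda i:cv2.resize(i[160:250,150:270],(400,300),interpolation=cv2.INTER_CUBIC)
a2=camera("wrist")
cv2.imwrite("pics/d4.png",np.hstack([f(b),cv2.resize(a2,(400,300))])[:,:,::-1])
E
```

```text
time: 9.58
position: [0.7163, -0.0004, 0.0579]
tool_rot: [0.534, 0.787, 0.174, -0.254]
ft_force: [3.7, -4.3, 1.0]
grip_width: 0.0869
grip_force: 2.9
t 9.58 tray mm [103.9 -59.   57.9] yaw 90.07 tilt [-0.215  0.546 -0.81 ] F tray [ 1.9 -5.4  1. ] g 0.087 q [-0.36  1.    1.02  0.45  1.57 -0.84]
time: 10.0
position: [0.7091, 0.0182, 0.0582]
tool_rot: [0.534, 0.787, 0.174, -0.254]
ft_force: [3.0, -3.6, 1.3]
grip_width: 0.0869
grip_force: 2.5
t 10.0 tray mm [104.  -39.   58.2] yaw 90.09 tilt [-0.215  0.546 -0.81 ] F tray [ 1.5 -4.4  1.3] g 0.087 q [-0.34  0.98  1.06  0.46  1.54 -0.84]
```

View pics/d4.png

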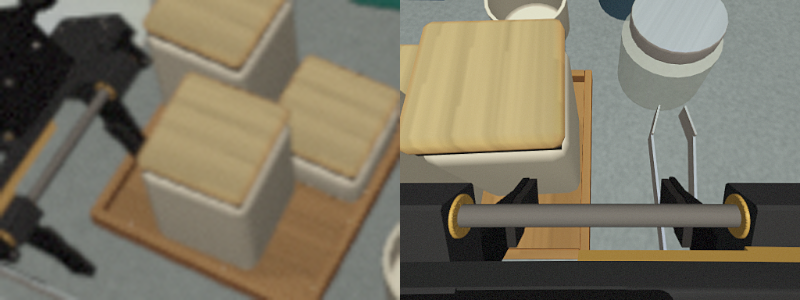

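```bash

python3 -m inch '[0.0405,0,0.0294,0,0,0, 0.081,0,0.0588,0,0,0, 0.1215,0,0.0882,0,0,0, 0.162,0,0.1176,0,0,0, 0.2025,0,0.147,0,0,0, 0.243,0,0.1764,0,0,0, 0.2835,0,0.2058,0,0,0]'
python3 st.py
python3 -m inch '[0.0203,0,0.0147,0,0,0, 0.0405,0,0.0294,0,0,0, 0.0405,0,0.0294,0,0,0]'; python3 st.py
python3 -m inch '[0.0203,0,0.0147,0,0,0, 0.0405,0,0.0294,0,0,0, 0.0405,0,0.0294,0,0,0]'; python3 st.py
```

```text
time: 10.68
position: [0.6987, 0.0439, 0.0581]
tool_rot: [0.535, 0.787, 0.174, -0.254]
ft_force: [3.1, -4.8, 1.7]
grip_width: 0.0869
grip_force: 2.6
t 10.68 tray mm [103.8 -11.3  58.1] yaw 90.07 tilt [-0.215  0.546 -0.81 ] F tray [ 1.1 -5.6  1.7] g 0.087 q [-0.31  0.97  1.11  0.47  1.5  -0.83]
time: 10.93
position: [0.6968, 0.0482, 0.058]
tool_rot: [0.534, 0.787, 0.174, -0.255]
ft_force: [2.2, -3.5, 1.6]
grip_width: 0.087
grip_force: 2.2
t 10.93 tray mm [103.6  -6.6  58. ] yaw 90.07 tilt [-0.216  0.546 -0.809] F tray [ 0.7 -4.1  1.6] g 0.087 q [-0.31  0.96  1.12  0.47  1.5  -0.83]
time: 11.18
position: [0.6953, 0.0517, 0.0579]
tool_rot: [0.534, 0.787, 0.174, -0.255]
ft_force: [3.6, -3.1, 0.2]
grip_width: 0.0867
grip_force: 2.4
t 11.18 tray mm [103.5  -2.8  57.9] yaw 90.05 tilt [-0.216  0.546 -0.809] F tray [ 2.2 -4.2  0.2] g 0.087 q [-0.3   0.96  1.12  0.48  1.49 -0.83]
```

```bash

for i in 1; do python3 -m inch '[0.0203,0,0.0147,0,0,0, 0.0203,0,0.0147,0,0,0]' >/dev/null; python3 st.py
python3 -m inch '[0.0203,0,0.0147,0,0,0, 0.0203,0,0.0147,0,0,0]'>/dev/null; python3 st.py; done
python3 - <<'E'
from rig import *; import cv2
b=camera("scene"); cv2.imwrite("pics/s5.png",b[:,:,::-1]); cv2.imwrite("pics/t5.png",camera("top")[:,:,::-1])
E
```

```text
t 11.35 tray mm [103.5  -0.8  57.9] yaw 90.05 tilt [-0.216  0.546 -0.809] F tray [ 2.3 -4.3  1.9] g 0.087 q [-0.3   0.96  1.13  0.48  1.49 -0.83]
t 11.52 tray mm [103.5   1.1  57.9] yaw 90.04 tilt [-0.216  0.546 -0.809] F tray [ 1.9 -4.5  2.1] g 0.087 q [-0.3   0.96  1.13  0.48  1.49 -0.83]
```

```bash

python3 -m inch '[0.0203,0,0.0147,0,0,0, 0.0203,0,0.0147,0,0,0]' >/dev/null; python3 st.py
python3 -m inch '[0.0203,0,0.0147,0,0,0, 0.0203,0,0.0147,0,0,0]'>/dev/null; python3 st.py
python3 - <<'E'
from rig import *; import cv2,numpy as np
b=camera("scene"); a=camera("wrist")
f=lambda i:cv2.resize(i[160:250,150:270],(400,300),interpolation=cv2.INTER_CUBIC)
cv2.imwrite("pics/d5.png",np.hstack([f(b),cv2.resize(a,(400,300))])[:,:,::-1])
E
```

```text
t 11.78 tray mm [103.5   3.2  57.9] yaw 90.05 tilt [-0.216  0.546 -0.809] F tray [ 1.2 -5.4  1.9] g 0.087 q [-0.3   0.96  1.13  0.48  1.49 -0.83]
t 11.95 tray mm [103.5   5.1  57.9] yaw 90.05 tilt [-0.216  0.546 -0.809] F tray [ 2.6 -5.   1.7] g 0.087 q [-0.3   0.96  1.14  0.48  1.48 -0.82]
```

View pics/d5.png

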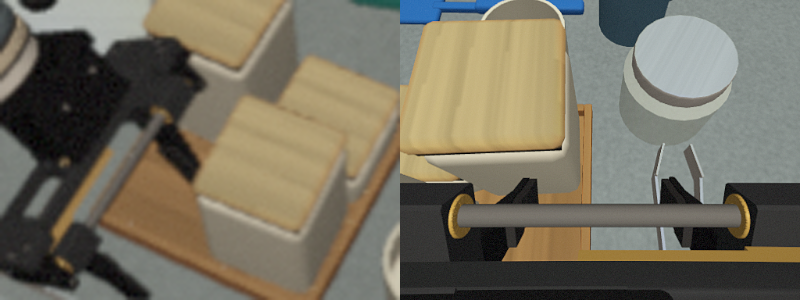

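```bash

python3 -m inch '[0.0203,0,0.0147,0,0,0, 0.0203,0,0.0147,0,0,0]' >/dev/null; python3 st.py
python3 -m inch '[0.0203,0,0.0147,0,0,0, 0.0203,0,0.0147,0,0,0]'>/dev/null; python3 st.py
```

```text
t 12.22 tray mm [103.5   5.7  58.3] yaw 90.09 tilt [-0.215  0.544 -0.811] F tray [ 0.8 -7.8  2.7] g 0.087 q [-0.3   0.95  1.14  0.48  1.48 -0.82]
t 12.38 tray mm [103.6   6.3  58.7] yaw 90.13 tilt [-0.214  0.543 -0.812] F tray [-0.1 -9.9  5. ] g 0.087 q [-0.29  0.95  1.14  0.48  1.48 -0.82]
```

```bash

python3 -m inch '[-0.1,0,-0.07,0,0,0, -0.303,0,-0.22,0,0,0, -0.303,0,-0.22,0,0,0]'>/dev/null
python3 -m inch '[0.31,0,-0.43,0,0,0, 0.62,0,-0.86,0,0,0]' >/dev/null
python3 -m inch '[0.31,0,-0.43,0,0,0, 0.62,0,-0.86,0,0,0, 0.62,0,-0.86,0,0,0, 0.62,0,-0.86,0,0,0]' 40 >/dev/null
python3 st.py
python3 -m inch '[0,0,0,-0.044,0,0.061, 0,0,0,-0.088,0,0.121, 0,0,0,-0.132,0,0.182, 0,0,0,-0.176,0,0.243, 0,0,0,-0.221,0,0.303, 0,0,0,-0.265,0,0.364, 0,0,0,-0.309,0,0.425, 0,0,0,-0.353,0,0.485, 0,0,0,-0.397,0,0.546, 0,0,0,-0.441,0,0.607, 0,0,0,-0.485,0,0.667, 0,0,0,-0.529,0,0.728, 0,0,0,-0.588,0,0.809, 0,0,0,-0.588,0,0.809, 0,0,0,-0.588,0,0.809, 0,0,0,-0.588,0,0.809]' > /dev/null
python3 st.py
```

```text
t 13.13 tray mm [104.1 -20.3 229.4] yaw 90.28 tilt [-0.214  0.546 -0.81 ] F tray [ 0.4 -0.2 -0.4] g 0.068 q [-0.32  0.79  1.    0.48  1.76 -0.71]
t 14.47 tray mm [102.2 -19.  223.7] yaw 0.04 tilt [ 0.543  0.219 -0.811] F tray [0.4 0.3 1.3] g 0.04 q [-0.28  0.46  1.72  0.73  0.57  0.37]
```

```bash

python3 -m inch '[-0.38,0.06,-0.28,0,0,0, -0.77,0.11,-0.56,0,0,0]' >/dev/null
python3 -m inch '[-0.38,0.06,-0.28,0,0,0, -0.77,0.11,-0.56,0,0,0]' >/dev/null
python3 -m inch '[-0.38,0.06,-0.28,0,0,0, -0.77,0.11,-0.56,0,0,0, -0.77,0.11,-0.56,0,0,0, -0.77,0.11,-0.56,0,0,0]' >/dev/null
python3 st.py
python3 - <<'E'
from rig import *; import cv2
cv2.imwrite("pics/s6.png",camera("scene")[:,:,::-1]); cv2.imwrite("pics/t6.png",camera("top")[:,:,::-1])
E
```

```text
t 15.13 tray mm [-126.9  -49.3  225.6] yaw -0.35 tilt [ 0.547  0.215 -0.809] F tray [-0.8  0.4  0.3] g 0.041 q [-0.74  0.24  2.12  0.94  0.71 -0.26]
```

```bash

python3 -m inch '[-0.3,0,0.41,0,0,0, -0.6,0,0.83,0,0,0]' >/dev/null
python3 -m inch '[-0.3,0,0.41,0,0,0, -0.6,0,0.83,0,0,0, -0.6,0,0.83,0,0,0, -0.6,0,0.83,0,0,0, -0.6,0,0.83,0,0,0]' >/dev/null
python3 st.py
python3 -m inch '[0.0405,0,0.0294,0,0,0, 0.081,0,0.0588,0,0,0, 0.1215,0,0.0882,0,0,0, 0.162,0,0.1176,0,0,0, 0.2025,0,0.147,0,0,0, 0.243,0,0.1764,0,0,0]' >/dev/null
python3 st.py
python3 -m inch '[0.0405,0,0.0294,0,0,0, 0.081,0,0.0588,0,0,0, 0.1215,0,0.0882,0,0,0, 0.162,0,0.1176,0,0,0]'>/dev/null
python3 st.py
```

```text
t 15.82 tray mm [-122.5  -46.3   74. ] yaw 0.01 tilt [ 0.546  0.223 -0.807] F tray [-0.  -0.7  0.7] g 0.04 q [-0.73  0.65  2.25  1.68  0.56 -1.16]
t 16.32 tray mm [-98.6 -48.1  76.8] yaw 0.17 tilt [ 0.55   0.218 -0.806] F tray [ 0.4  0.3 -0.4] g 0.04 q [-0.67  0.64  2.21  1.67  0.54 -1.08]
t 16.65 tray mm [-83.4 -47.7  75.6] yaw 0.05 tilt [ 0.548  0.218 -0.808] F tray [-6.3  0.3  4.9] g 0.04 q [-0.64  0.65  2.18  1.66  0.53 -1.02]
```

```bash

python3 -m inch '[-0.0405,0,-0.0294,0,0,0, -0.081,0,-0.0588,0,0,0, -0.1215,0,-0.0882,0,0,0, -0.1215,0,-0.0882,0,0,0]'>/dev/null
python3 st.py
python3 -m inch '[-0.05,0,0.07,0,0,0, -0.1,0,0.14,0,0,0, -0.1,0,0.14,0,0,0, -0.1,0,0.14,0,0,0, -0.1,0,0.14,0,0,0]'>/dev/null
python3 st.py
```

```text
t 16.98 tray mm [-96.5 -47.4  75.5] yaw -0.04 tilt [ 0.548  0.219 -0.807] F tray [-0.7 -0.1  0.6] g 0.04 q [-0.67  0.65  2.2   1.67  0.54 -1.06]
t 17.4 tray mm [-95.4 -47.7  62.1] yaw 0.05 tilt [ 0.549  0.219 -0.807] F tray [ 0.9  0.2 -0.7] g 0.04 q [-0.66  0.69  2.21  1.74  0.55 -1.15]
```

```bash

python3 -m inch '[0.0405,0,0.0294,0,0,0, 0.081,0,0.0588,0,0,0, 0.1215,0,0.0882,0,0,0, 0.162,0,0.1176,0,0,0, 0.2025,0,0.147,0,0,0]' >/dev/null
python3 st.py
python3 -m inch '[0.0405,0,0.0294,0,0,0, 0.081,0,0.0588,0,0,0, 0.1215,0,0.0882,0,0,0]'>/dev/null
python3 st.py; python3 - <<'E'
from rig import *; import cv2,numpy as np
b=camera("scene"); a=camera("wrist")
f=lambda i:cv2.resize(i[130:250,140:300],(400,300),interpolation=cv2.INTER_CUBIC)
cv2.imwrite("pics/d6.png",np.hstack([f(b),cv2.resize(a,(400,300))])[:,:,::-1])
E
```

```text
t 17.82 tray mm [-75.8 -47.4  62.1] yaw 0.06 tilt [ 0.547  0.217 -0.808] F tray [-6.9 -0.9  4.2] g 0.04 q [-0.62  0.68  2.17  1.73  0.52 -1.07]
t 18.07 tray mm [-63.9 -47.1  62.1] yaw 0.07 tilt [ 0.547  0.218 -0.808] F tray [-6.6 -0.3  3.5] g 0.04 q [-0.59  0.68  2.15  1.71  0.51 -1.03]
```

View pics/d6.png

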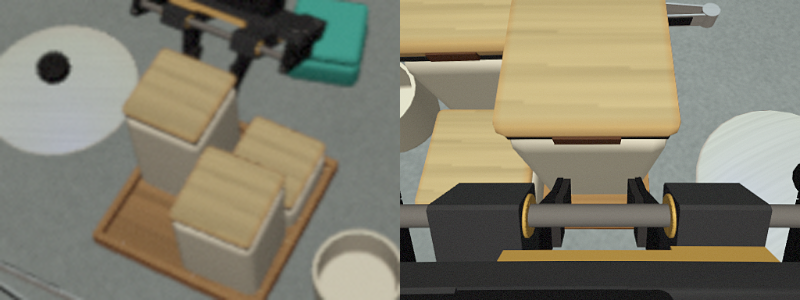

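```bash

python3 -m inch '[0.0405,0,0.0294,0,0,0, 0.081,0,0.0588,0,0,0, 0.1215,0,0.0882,0,0,0, 0.162,0,0.1176,0,0,0, 0.2025,0,0.147,0,0,0, 0.243,0,0.1764,0,0,0]' >/dev/null
python3 st.py
python3 -m inch '[0.0405,0,0.0294,0,0,0, 0.081,0,0.0588,0,0,0, 0.1215,0,0.0882,0,0,0, 0.162,0,0.1176,0,0,0, 0.2025,0,0.147,0,0,0, 0.243,0,0.1764,0,0,0]' >/dev/null
python3 st.py
python3 -m inch '[0.0203,0,0.0147,0,0,0, 0.0405,0,0.0294,0,0,0, 0.0608,0,0.0441,0,0,0, 0.0608,0,0.0441,0,0,0]' >/dev/null; python3 st.py
```

```text
t 18.67 tray mm [-40.  -47.   62.1] yaw 0.06 tilt [ 0.547  0.218 -0.808] F tray [-6.9  0.3  4.2] g 0.04 q [-0.54  0.69  2.1   1.68  0.49 -0.94]
t 19.17 tray mm [-16.  -47.   62.1] yaw 0.06 tilt [ 0.547  0.218 -0.808] F tray [-6.2 -0.7  4.3] g 0.04 q [-0.5   0.69  2.05  1.64  0.47 -0.85]
t 19.5 tray mm [ -9.5 -47.1  62.2] yaw 0.1 tilt [ 0.548  0.219 -0.807] F tray [-3.9 -0.3  2. ] g 0.04 q [-0.49  0.69  2.04  1.63  0.47 -0.83]
```

```bash

python3 -m inch '[0.0203,0,0.0147,0,0,0, 0.0405,0,0.0294,0,0,0, 0.0405,0,0.0294,0,0,0]' >/dev/null; python3 st.py
python3 -m inch '[0.0203,0,0.0147,0,0,0, 0.0203,0,0.0147,0,0,0]'>/dev/null; python3 st.py
python3 -m inch '[0.0203,0,0.0147,0,0,0, 0.0203,0,0.0147,0,0,0]'>/dev/null; python3 st.py
```

```text
t 19.75 tray mm [ -5.4 -47.2  62.3] yaw 0.09 tilt [ 0.548  0.219 -0.807] F tray [-4.2  1.2  1.7] g 0.04 q [-0.48  0.69  2.03  1.62  0.46 -0.81]
t 19.92 tray mm [ -3.5 -47.2  62.3] yaw 0.09 tilt [ 0.548  0.219 -0.807] F tray [-5.5  0.   1.5] g 0.04 q [-0.48  0.69  2.02  1.62  0.46 -0.8 ]
t 20.08 tray mm [ -1.3 -47.3  62.3] yaw 0.08 tilt [ 0.548  0.219 -0.807] F tray [-4.2 -0.2  1.4] g 0.04 q [-0.47  0.7   2.02  1.62  0.46 -0.79]
```

```bash

python3 -m inch '[0.0203,0,0.0147,0,0,0, 0.0203,0,0.0147,0,0,0]'>/dev/null; python3 st.py
python3 -m inch '[0.0203,0,0.0147,0,0,0, 0.0203,0,0.0147,0,0,0]'>/dev/null; python3 st.py
python3 -m inch '[0.0203,0,0.0147,0,0,0, 0.0203,0,0.0147,0,0,0]'>/dev/null; python3 st.py
```

```text
t 20.25 tray mm [  0.7 -47.4  62.3] yaw 0.09 tilt [ 0.549  0.219 -0.807] F tray [-4.5  0.2  1.8] g 0.04 q [-0.47  0.7   2.02  1.61  0.46 -0.79]
t 20.42 tray mm [  2.8 -47.4  62.3] yaw 0.09 tilt [ 0.549  0.219 -0.807] F tray [-5.1  0.5  0.9] g 0.04 q [-0.46  0.7   2.01  1.61  0.46 -0.78]
t 20.58 tray mm [  4.8 -47.4  62.4] yaw 0.09 tilt [ 0.549  0.219 -0.807] F tray [-4.2  0.2  1.2] g 0.04 q [-0.46  0.7   2.01  1.6   0.46 -0.77]
```

```bash

python3 -m inch '[0.0203,0,0.0147,0,0,0, 0.0203,0,0.0147,0,0,0]'>/dev/null; python3 st.py
python3 -m inch '[0.0203,0,0.0147,0,0,0, 0.0203,0,0.0147,0,0,0]'>/dev/null; python3 st.py
```

```text
t 20.75 tray mm [  5.5 -47.   62.1] yaw 0.05 tilt [ 0.547  0.218 -0.808] F tray [-10.1   1.2   6.1] g 0.04 q [-0.46  0.7   2.01  1.6   0.45 -0.76]
t 20.92 tray mm [  5.8 -46.8  62. ] yaw -0.03 tilt [ 0.545  0.216 -0.81 ] F tray [-17.1   1.   10.9] g 0.04 q [-0.46  0.7   2.    1.6   0.45 -0.75]
```

```bash

python3 -m inch '[-0.1,0,-0.07,0,0,0, -0.253,0,-0.184,0,0,0, -0.253,0,-0.184,0,0,0, -0.253,0,-0.184,0,0,0]'>/dev/null
python3 st.py
python3 -m inch '[0.3,0,-0.41,0,0,0, 0.6,0,-0.83,0,0,0]' >/dev/null
python3 -m inch '[0.3,0,-0.41,0,0,0, 0.6,0,-0.83,0,0,0, 0.6,0,-0.83,0,0,0]' 0 >/dev/null
python3 -m inch '[0,0,0,0,-0.07,0, 0,0,0,0,-0.14,0, 0,0,0,0,-0.21,0, 0,0,0,0,-0.28,0, 0,0,0,0,-0.35,0, 0,0,0,0,-0.4,0, 0,0,0,0,-0.4,0, 0,0,0,0,-0.4,0]' >/dev/null
python3 st.py
```

```text
t 21.25 tray mm [-15.5 -48.1  62.7] yaw -0.0 tilt [ 0.55   0.219 -0.806] F tray [ 0.7 -0.   0.3] g 0.04 q [-0.5   0.69  2.05  1.65  0.47 -0.85]
t 22.33 tray mm [-12.2 -47.3 207.7] yaw 0.33 tilt [ 0.008  0.003 -1.   ] F tray [ 0.6 -0.1  0.1] g 0.0 q [-0.24  0.5   1.49  0.    1.15  0.95]
```

```bash

python3 -m inch '[-0.1,-0.35,0,0,0,0, -0.15,-0.7,0,0,0,0]' >/dev/null
python3 -m inch '[-0.1,-0.35,0,0,0,0, -0.15,-0.7,0,0,0,0]' >/dev/null
python3 -m inch '[-0.1,-0.35,0,0,0,0, -0.15,-0.7,0,0,0,0, -0.15,-0.7,0,0,0,0, -0.15,-0.7,0,0,0,0, -0.15,-0.7,0,0,0,0]' >/dev/null
python3 st.py
python3 - <<'E'
from rig import *; import cv2,numpy as np,pickle
pickle.dump(get_calibration("wrist"),open("w2.pkl","wb")); a=camera("wrist"); b=camera("top")
cv2.imwrite("pics/w2.png",a[:,:,::-1]); 
f=lambda i:cv2.resize(i[95:225,165:335],(400,306),interpolation=cv2.INTER_CUBIC)
cv2.imwrite("pics/d7.png",np.hstack([f(b),cv2.resize(a,(400,306))])[:,:,::-1])
E
```

```text
t 23.08 tray mm [-52.5 120.2 207.4] yaw 0.17 tilt [ 0.006  0.004 -1.   ] F tray [ 0.4 -0.2 -0.1] g 0.0 q [-0.01  0.38  1.71  0.    1.05  1.18]
```

View pics/d7.png

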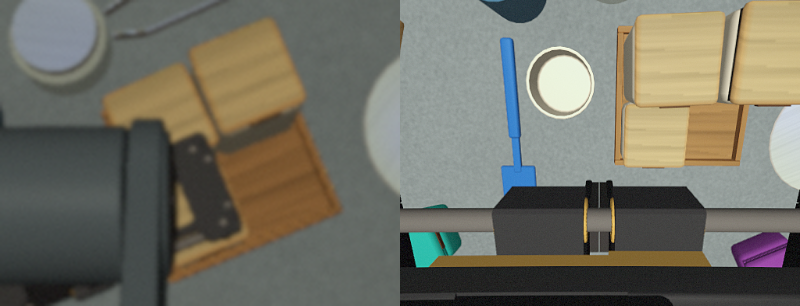

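```bash

python3 -m inch '[0,0,0.5,0,0,0, 0,0,0.93,0,0,0]' >/dev/null
python3 -m inch '[0.05,0,0.4,0,0,0, 0.05,0,0.8,0,0,0, 0.05,0,0.93,0,0,0, 0.05,0,0.93,0,0,0, 0.05,0,0.93,0,0,0]' >/dev/null
python3 st.py
python3 -m inch '[0,0.05,0,0,0,0, 0,0.1,0,0,0,0, 0,0.15,0,0,0,0, 0,0.2,0,0,0,0, 0,0.25,0,0,0,0, 0,0.3,0,0,0,0]' >/dev/null
python3 st.py
python3 -m inch '[0,0.05,0,0,0,0, 0,0.1,0,0,0,0, 0,0.15,0,0,0,0, 0,0.2,0,0,0,0]' >/dev/null
python3 st.py
```

```text
t 23.77 tray mm [-47.5 120.   58.5] yaw 0.1 tilt [ 0.005  0.004 -1.   ] F tray [0.7 0.5 0.4] g 0.0 q [-0.    0.62  1.82  0.01  0.7   1.18]
t 24.27 tray mm [-47.4  96.1  58.9] yaw 0.16 tilt [ 0.006  0.004 -1.   ] F tray [-0.1  0.   0.1] g 0.0 q [-0.05  0.62  1.81  0.01  0.71  1.14]
t 24.6 tray mm [-47.7  80.3  58.3] yaw 0.16 tilt [ 0.005  0.004 -1.   ] F tray [ 0.7 -0.   0.4] g 0.001 q [-0.07  0.63  1.8   0.01  0.71  1.11]
```

```bash

python3 -m inch '[0,0.05,0,0,0,0, 0,0.1,0,0,0,0, 0,0.15,0,0,0,0, 0,0.2,0,0,0,0]' >/dev/null
python3 st.py
python3 - <<'E'
from rig import *; import cv2,numpy as np
b=camera("scene"); a=camera("wrist")
f=lambda i:cv2.resize(i[130:250,140:300],(400,300),interpolation=cv2.INTER_CUBIC)
cv2.imwrite("pics/d8.png",np.hstack([f(b),cv2.resize(a,(400,300))])[:,:,::-1])
E
```

```text
t 24.93 tray mm [-47.6  64.4  58.2] yaw 0.17 tilt [ 0.005  0.004 -1.   ] F tray [-0.3  0.1 -0. ] g 0.0 q [-0.1   0.63  1.79  0.01  0.72  1.08]
```

View pics/d8.png

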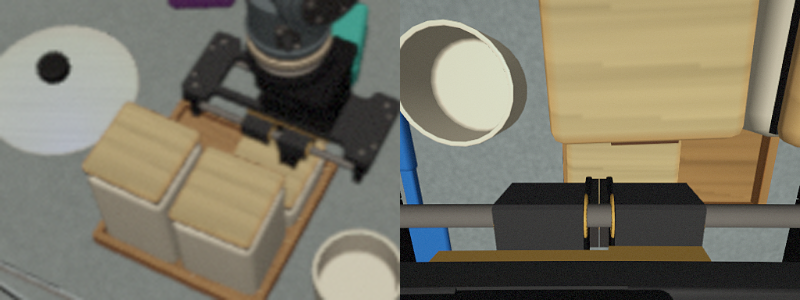

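```bash
python3 st.py; python3 - <<'E'
from h import *; from rig import *
p=[0.598,0.0162,0.377]; c=get_calibration("wrist"); o=get_obs()
for y in (.045,.039,.02): print(y,(proj(w(p,[[-.002,y+.042,.07],[-.002,y-.042,.07]]),c)*.78125+[400,0]).round(0).tolist())
print("rim",(proj(w(p,[[-.03,-.087,.024],[-.03,.087,.024]]),c)*.78125+[400,0]).round().tolist())
q=o["position"]
for dz in (0,.022): print("tip",(proj([q-[0,0,dz]],c)*.78125+[400,0]).round().tolist())
camera("wrist"); print([(r['conf'],np.round(np.array(r['bbox'])*.78)) for r in cut_out("wrist","low")][:3])
E
```

```text
t 25.03 tray mm [-47.4  64.   58.3] yaw 0.13 tilt [ 0.005  0.004 -1.   ] F tray [ 0.4 -0.2  0.4] g 0.0 q [-0.1   0.63  1.79  0.01  0.72  1.08]
0.045 [[566.0, 126.0], [689.0, 126.0]]
0.039 [[574.0, 126.0], [698.0, 126.0]]
0.02 [[602.0, 126.0], [726.0, 126.0]]
rim [[771.0, 149.0], [573.0, 149.0]]
tip [[599.0, 182.0]]
tip [[599.0, 172.0]]
[(0.73, array([167., 141., 283., 181.]))]
```

```bash
python3 - <<'E'
from h import *; from rig import *
c=get_calibration("scene"); q=get_obs()["position"]
for dz in (-.05,-.022,0,.022): print(dz,((proj([q-[0,0,dz]],c)-[140,130])/.4).round().tolist())
p=[0.598,0.0162,0.377]
print(((proj(w(p,[[-.003,.087,.07],[-.087,.087,.07],[-.003,.003,.07],[-.087,.003,.07]]),c)-[140,130])/.4).round().tolist())
cw=get_calibration("wrist"); print(cw["T"][:3,3]-q,cw["T"][:3,2])
b=camera("scene"); a=cv2.imread("pics/scene0.png")[:,:,::-1]
f=lambda i:cv2.resize(i[160:230,215:285],(400,400),interpolation=cv2.INTER_CUBIC)
cv2.imwrite("pics/d9.png",np.hstack([f(b),f(a)])[:,:,::-1])
E
```

```text
-0.05 [[290.0, 139.0]]
-0.022 [[290.0, 154.0]]
0 [[290.0, 165.0]]
0.022 [[291.0, 175.0]]
[[290.0, 203.0], [327.0, 137.0], [215.0, 170.0], [254.0, 107.0]]
[0.06802761 0.02714528 0.17931918] [-0.24768067 -0.09648849 -0.96402503]
```

View pics/d9.png

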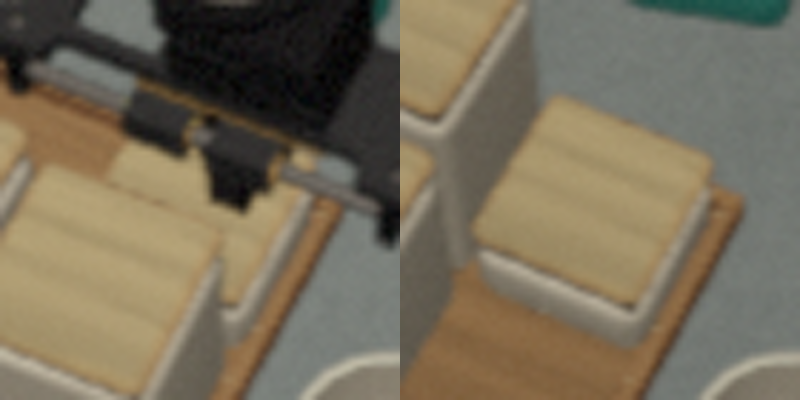

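```bash

python3 -m inch '[0,0,-0.15,0,0,0, 0,-0.35,-0.15,0,0,0, 0,-0.7,-0.15,0,0,0, 0,-0.7,-0.15,0,0,0, 0,-0.7,-0.15,0,0,0]' >/dev/null
python3 st.py
python3 -m inch '[0,0,0.1,0,0,0, 0,0,0.2,0,0,0, 0,0,0.3,0,0,0, 0,0,0.4,0,0,0, 0,0,0.5,0,0,0, 0,0,0.5,0,0,0, 0,0,0.5,0,0,0]' >/dev/null
python3 st.py
python3 -m inch '[0,0.05,0,0,0,0, 0,0.1,0,0,0,0, 0,0.15,0,0,0,0, 0,0.2,0,0,0,0]' >/dev/null
python3 st.py
python3 -m inch '[0,0.04,0,0,0,0, 0,0.08,0,0,0,0, 0,0.12,0,0,0,0]' >/dev/null
python3 st.py
```

```text
t 25.6 tray mm [-48.3 122.3  70.4] yaw 0.34 tilt [ 0.004  0.004 -1.   ] F tray [-0.1 -0.4 -0.1] g 0.001 q [-0.    0.6   1.81  0.01  0.72  1.18]
t 26.18 tray mm [-48.2 120.7  29.4] yaw 0.13 tilt [ 0.003  0.004 -1.   ] F tray [-1.5  0.4  0.1] g 0.0 q [-0.    0.67  1.83  0.01  0.63  1.18]
t 26.52 tray mm [-47.2 104.1  30.8] yaw 0.16 tilt [ 0.006  0.004 -1.   ] F tray [-0.2  0.   0.1] g 0.0 q [-0.03  0.67  1.82  0.01  0.64  1.15]
t 26.77 tray mm [-47.9  95.4  30.5] yaw 0.12 tilt [ 0.004  0.005 -1.   ] F tray [1.1 4.  3.2] g 0.0 q [-0.05  0.67  1.82  0.01  0.64  1.14]
```

```bash

python3 -m inch '[0,0.03,0,0,0,0, 0,0.06,0,0,0,0]' >/dev/null
python3 st.py
python3 -m inch '[0,0.03,0,0,0,0, 0,0.06,0,0,0,0]' >/dev/null
python3 st.py
python3 - <<'E'
from h import *; from rig import *
c=get_calibration("wrist"); p=[0.598,0.0162,0.377]
camera("wrist"); print([(r['conf'],np.round(np.array(r['bbox']))) for r in cut_out("wrist","low")][:3])
for y in (.045,.04,.03): print(y,(proj(w(p,[[-.012,y+.042,.07],[-.012,y-.042,.07]]),c)).round(0).tolist())
E
```

```text
t 26.93 tray mm [-48.   90.9  30.5] yaw 0.15 tilt [ 0.004  0.005 -1.   ] F tray [-0.3  4.2  3.7] g 0.0 q [-0.06  0.67  1.82  0.01  0.65  1.13]
t 27.1 tray mm [-47.8  86.   30.4] yaw 0.17 tilt [ 0.004  0.004 -1.   ] F tray [-0.2  4.9  4.6] g 0.001 q [-0.07  0.68  1.81  0.01  0.65  1.12]
[(0.83, array([267., 203., 452., 323.]))]
0.045 [[253.0, 193.0], [439.0, 193.0]]
0.04 [[264.0, 193.0], [450.0, 193.0]]
0.03 [[286.0, 193.0], [473.0, 193.0]]
```

```bash

python3 -m inch '[0,0.05,0,0,0,0, 0,0.1,0,0,0,0, 0,0.15,0,0,0,0, 0,0.2,0,0,0,0, 0,0.25,0,0,0,0, 0,0.3,0,0,0,0]' >/dev/null
python3 st.py
python3 -m inch '[0,0.05,0,0,0,0, 0,0.1,0,0,0,0, 0,0.15,0,0,0,0, 0,0.2,0,0,0,0, 0,0.25,0,0,0,0, 0,0.3,0,0,0,0]' >/dev/null
python3 st.py
python3 -m inch '[0,0.05,0,0,0,0, 0,0.1,0,0,0,0, 0,0.15,0,0,0,0, 0,0.2,0,0,0,0]' >/dev/null
python3 st.py
python3 -m inch '[0,0.025,0,0,0,0, 0,0.05,0,0,0,0, 0,0.05,0,0,0,0]' >/dev/null
python3 st.py
```

```text
t 27.7 tray mm [-47.5  61.8  30.4] yaw 0.17 tilt [ 0.005  0.004 -1.   ] F tray [0.1 4.3 4.6] g 0.001 q [-0.11  0.68  1.8   0.01  0.66  1.08]
t 28.2 tray mm [-47.5  38.   30.4] yaw 0.17 tilt [ 0.004  0.004 -1.   ] F tray [-0.1  4.9  5.4] g 0.001 q [-0.15  0.69  1.78  0.01  0.67  1.04]
t 28.53 tray mm [-47.6  22.1  30.4] yaw 0.17 tilt [ 0.004  0.005 -1.   ] F tray [0.3 5.3 6. ] g 0.0 q [-0.17  0.69  1.77  0.01  0.68  1.01]
t 28.78 tray mm [-47.5  17.7  30.4] yaw 0.16 tilt [ 0.005  0.004 -1.   ] F tray [-0.8  3.7  4.7] g 0.001 q [-0.18  0.69  1.76  0.01  0.68  1.01]
```

```bash

for k in 1; do python3 -m inch '[0,0.025,0,0,0,0, 0,0.025,0,0,0,0]' >/dev/null; python3 st.py
python3 -m inch '[0,0.025,0,0,0,0, 0,0.025,0,0,0,0]' >/dev/null; python3 st.py
python3 -m inch '[0,0.025,0,0,0,0, 0,0.025,0,0,0,0]' >/dev/null; python3 st.py
python3 -m inch '[0,0.025,0,0,0,0, 0,0.025,0,0,0,0]' >/dev/null; python3 st.py; done
```

```text
t 28.95 tray mm [-47.5  15.8  30.4] yaw 0.17 tilt [ 0.004  0.004 -1.   ] F tray [0.4 4.6 5.4] g 0.0 q [-0.18  0.69  1.76  0.01  0.68  1.  ]
t 29.12 tray mm [-47.5  13.9  30.4] yaw 0.17 tilt [ 0.004  0.004 -1.   ] F tray [-0.6  5.2  5.1] g 0.0 q [-0.19  0.69  1.76  0.01  0.69  1.  ]
t 29.28 tray mm [-47.5  11.9  30.3] yaw 0.17 tilt [ 0.004  0.004 -1.   ] F tray [0.2 5.7 5.2] g 0.0 q [-0.19  0.69  1.76  0.01  0.69  1.  ]
t 29.45 tray mm [-47.5   9.9  30.4] yaw 0.17 tilt [ 0.004  0.004 -1.   ] F tray [-0.9  4.6  5.4] g 0.0 q [-0.19  0.69  1.76  0.01  0.69  0.99]
```

```bash

for k in 1; do python3 -m inch '[0,0.025,0,0,0,0, 0,0.025,0,0,0,0]' >/dev/null; python3 st.py
python3 -m inch '[0,0.025,0,0,0,0, 0,0.025,0,0,0,0]' >/dev/null; python3 st.py; done
```

```text
t 29.62 tray mm [-47.6   8.8  30.4] yaw 0.13 tilt [ 0.004  0.006 -1.   ] F tray [0.5 7.8 5.4] g 0.0 q [-0.19  0.69  1.76  0.01  0.69  0.99]
t 29.78 tray mm [-47.5   8.6  30.5] yaw 0.07 tilt [ 0.002  0.008 -1.   ] F tray [ 2.2 12.7  7.5] g 0.0 q [-0.2   0.69  1.75  0.01  0.69  0.99]
```

```bash

python3 -m inch '[0,-0.05,0,0,0,0, 0,-0.15,0,0,0,0, 0,-0.25,0,0,0,0, 0,-0.25,0,0,0,0]' >/dev/null
python3 -m inch '[0,0,-0.5,0,0,0, 0,0,-1,0,0,0]' >/dev/null
python3 -m inch '[0,0,-0.5,0,0,0, 0,0,-1,0,0,0]' >/dev/null
python3 -m inch '[-0.5,0,-0.4,0,0,0, -1,0,-0.8,0,0,0]' >/dev/null
python3 -m inch '[-0.5,0,0,0,0,0, -1,0,0,0,0,0, -1,0,0,0,0,0, -1,0,0,0,0,0]' >/dev/null
python3 st.py
python3 - <<'E'
from h import *; from rig import *
import pickle
c=get_calibration("wrist"); a=camera("wrist"); s=camera("scene"); t=camera("top")
pickle.dump(c,open("w3.pkl","wb")); cv2.imwrite("pics/w3.png",a[:,:,::-1]); cv2.imwrite("pics/s3.png",s[:,:,::-1])
f=cv2.resize(s[130:250,140:300],(400,300),interpolation=cv2.INTER_CUBIC)
cv2.imwrite("pics/d10.png",np.hstack([f,cv2.resize(a,(400,300))])[:,:,::-1])
E
```

```text
t 30.95 tray mm [-195.7   25.   241.5] yaw 0.03 tilt [ 0.005  0.003 -1.   ] F tray [-0.1 -0.1  0.4] g 0.0 q [-0.36  0.18  1.9   0.01  1.06  0.83]
```

View pics/d10.png

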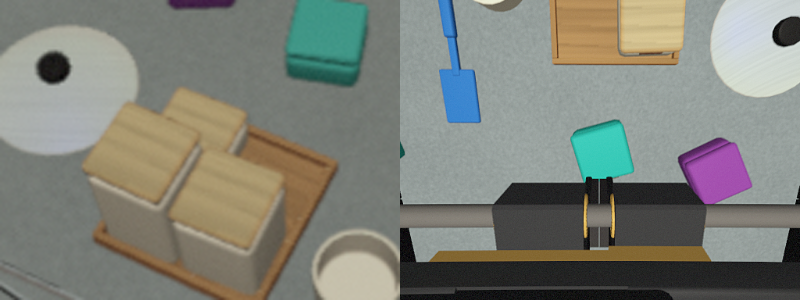

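```bash
python3 -c "
from rig import *; print(hand_in())"
```

```text
the job is handed in; nothing more can be done
None
```

I handed the job in at about 31 s on the robot's clock, with all three canisters slid home: medium back left, tall back right, low front right, front left empty. I don't know the verdict: a force rise at each rim and the last picture showed them home, but I didn't measure the final gaps.

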